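Bolt the hatch of the instrument case

TASK

Lock the hatch of the grey case: slide its barrel bolt across into the keeper, then swing the bolt's handle down into the notch of the guide plate so that it lies fully home, and let go. Feel for the notch gently, without forcing the handle against the guide plate, and leave the other things on the desk and on the case where they are.

Things in the scene. Friction and masses are not known exactly. Their poses are not given: they have to be found in the camera images.
- case: fixed grey steel case, 200 (its x) x 280 (its y) x 90 mm tall, with a hatch on top. Origin: centre of its underside on the desk, z up; its louvred front faces its -x, towards the robot give or take its yaw. On its front half nothing but the bolt's handle is higher than 130 mm above the desk
- rod (a point): a point on the centre line of the bolt's round steel rod, 14 mm thick, which runs along the case's y on top of the case near the front; at case x -58, y 0, z 114 mm (fixed to the case, does not slide). Two staples carry the rod: 30 mm wide in x, 34 mm above the case's top, 12 mm long, at case y -90 and +34 mm
- keeper (a point): centre of the keeper, the block that the rod's end shoots into: 36 mm wide in x, 14 mm long, 36 mm above the case's top; this point is at case x -58, y +74, z 114 mm
- bolt (a joint): travel of the bolt rod in m along the case's +y: 0 drawn fully back, stop at 0.066. Starts at 0 to 0.008. It slides with a friction of about 4 N and stays where it is left
- handle (a joint): angle of the handle about the rod, rad: 0 upright, grows as it swings down to the case's front; 1.57 level, on the notch floor; limits -0.35 and 1.65. Starts within 0.25 of upright; stays where left (0.04 N m friction). Off the notch it lands on the guide's top edge at about 0.9 and goes no further. Below 0.75 it clears the guide and the bolt slides freely
- knob (a point): centre of the 20 mm steel ball at the end of the handle, a straight 8 mm bar; 66 mm from the rod's centre line. In the case's frame at x = -58 - 66 sin(handle), y = -50 + 1000 bolt, z = 114 + 66 cos(handle) mm (bolt in m, handle in rad). It can be pinched from above, fingers closing along the case's y; it then turns between the pads as the handle swings
- guide: upright steel plate on the front edge of the case's top, 8 mm thick in x, 40 mm tall, from y -60 to +58 mm of its origin, which is on the case's top at case x -89, y -8, z 90 mm, same axes as the case. A force across the handle at the ball is about doubled on the plate, which bends above 25 N
- notch_zone (a point): middle of the guide's top edge (case x -89, y -8, z 130 mm). A 79 mm saddle set by hand astride the guide has the only notch: open at the top, 10 mm wide in y, 20 mm deep. Its place is not measured: its middle is anywhere within 16 mm of this point along y, so the handle meets it at a bolt travel between 0.026 and 0.058 m
- mug: white mug, 72 mm across, 85 mm tall, standing on the rear of the case; origin at the centre of its underside; to be left alone
- sticky_pad: pad of notes, 50 x 50 x 16 mm, lying on the rear of the case; origin at the centre of its underside; to be left alone
- flask: blue metal drinking bottle with a steel cap, 68 mm across, 200 mm tall, on the desk to the robot's left; origin at the centre of its underside; to be left alone
- pen_pot: metal pot with pens, 72 mm across, 140 mm tall with the pens, on the desk to the right; origin at the centre of its underside; to be left alone
- mouse: black computer mouse, round, 62 mm across, 32 mm tall, on the desk to the right; origin at the centre of its underside; to be left alone
- stapler: black stapler, 130 x 34 x 44 mm, on the desk to the left; origin at the centre of its underside; to be left alone

How it is judged (in metres and radians):
On the way:
1. the bolt is slid across into the keeper (travel over 18 mm) while its handle is still up on or above the guide (under 1.1 rad) (value of joint bolt above 0.018 m and value of joint handle below 1.1 rad), for 0.2 s.
At the end, for the whole second after the job is handed in: the bolt is across in the keeper (travel over 22 mm) and its handle lies down in the notch, over 1.45 rad from upright (within about 4 mm of the notch floor), at rest and let go (value of joint bolt above 0.022 m and value of joint handle above 1.45 rad and velocity of joint bolt between -0.01 and 0.01 m/s and velocity of joint handle between -0.05 and 0.05 rad/s); the robot touches nothing.
It fails at once if the handle bears on the guide plate with more than 25 N (contact force between case and guide above 25 N).
It fails at once if one of the other things on the desk or case is moved by more than 30 mm (distance of any of mug, sticky_pad, flask, pen_pot, mouse, stapler from where it was at the start of the episode above 0.03 m).
It also fails if it takes over 72 s, if anything falls off the work surface, if the arm or the gripper's body presses on something with over 40 N, if the wrist force passes 120 N, or if a joint passes its speed limit or range.

ROBOT

A 7-joint arm with a two-finger parallel gripper is mounted at the origin on the work surface. World frame = base frame: x ahead of the robot, y to its left, z up, the work surface at z = 0. Lengths are in mm, angles in rad, forces in N, time in s.
With the tool pointing down it reaches from about 400 to 850 mm from the base axis. Payload 10.4 kg.
Tool frame: the origin (TCP) lies between the finger pads; the fingertips stand r.finger_overhang ahead of it and the grasp point (between the pads) lies 2 mm behind it (r.finger_overhang is the distance from the TCP to the fingertips, in mm); x points along the fingers, y is the direction in which the jaws open and shut, and the axes are right-handed (so a half turn about x gives the same grasp; the last joint's range is limited). The gripper opens to 85 mm and grips with 20 to 120 N. Pads are 22 mm wide; open, the fingers measure 114 mm over their backs; the gripper's body (76 mm by 85 mm) begins 54 mm behind the grasp point. The pads swing forward as they close: fully open they stand 13 mm farther back than shut.
Start: joints at [-1.157, 0.332, -0.065, 1.46, 0.022, 1.35, -0.088], TCP at [264.391, 566.345, 248.338] pointing down, gripper open.
Joint ranges: [-2.6, 2.6], [-0.5, 2.12], [-1.47, 1.34], [0.16, 2.42], [-1.27, 4.41], [0.06, 2.06], [-2.6, 2.6]. Speed limits (rad/s): [2.22, 2.22, 2.79, 2.79, 3.14, 3.14, 3.14].

INTERFACE

Orientations are given as [roll, pitch, yaw] about the fixed x, y, z axes, in that order (R = Rz(yaw) Ry(pitch) Rx(roll)).
In Python, from workcell import readout, snapshot, sign_off, r gives the robot as it stands.
- The arm moves only by the tool arm_command, never from a script. Its argument "moves" is one flat list of numbers, 6 for each row, row after row: the shift along the tool's x, y, z each as a share of 0.05 m, from -1 to 1, then the turn, a rotation vector about the tool's x, y, z each as a share of 180 degrees, from -1 to 1. In form: [dx, dy, dz, rx, ry, rz, dx, dy, dz, rx, ry, rz, ...]. A call has 1 to 12 rows; each row shifts and turns the commanded pose from where the row before left it, along the tool's axes as they then stand; what a row does not reach is not made up. A row lasts 1/10 s, in which the tool goes at most 50 mm and 8.59 degrees, less where a joint would pass 70% of its speed; a pose out of reach is approached as far as the arm can. A call with a number of a shift or a turn outside -1 to 1 is refused whole. A call with a gripper value outside its range is refused whole. "fingers" is the opening, from 0 (shut) to 1 (fully open), set as the call begins (left out, the last holds). The fingers move at their own pace and stop on an object; "newtons" is the grip in N (left out, the last holds). Time passes only in rows, so rows that do not move let the fingers close. It gives the time, the measured TCP pose, the force and the opening at its end, in the units of the state.
- readout.get_obs(): the state, without advancing time (a new reading comes with each control period).
- snapshot(name): name is "scene" or "top" or "wrist"; returns a dict with "image" (384x512x3 uint8, red, green, blue), "depth" (384x512 float32, mm along the optical axis (not along the pixel's ray), 0 where there is no reading), "camera_matrix" (3x3 intrinsics, pixels), "D" ([k1, k2, p1, p2, k3] as OpenCV has them; the pictures are not rectified), "extrinsics" (4x4, takes a point from world to camera coordinates); the wrist camera has in their place "T_tool_cam" (4x4, takes a point from camera to tool coordinates, whose origin is the TCP and whose axes are the tool frame's). Camera axes: x right, y up, looking along -z (the intrinsics and any distortion apply to the point x, -y, -z); pixel columns grow to the right and rows downward; lengths in mm; the calibration is good to about 2 mm. A picture is of the moment at which its call begins: read the wrist's pose just before it.
- sign_off(): hands the job in, once; it reports no verdict.
The state is a dict: "time": time; "qpos": joint angles; "joint_velocities": joint speeds; "effort": joint torques, N m; "ee_pos": TCP position; "eef_rot": TCP orientation; "contact_force": force on the tool from outside, world axes, zero at the start; "torque": the same for the moment, N m; "opening": finger opening in mm.
Only numpy, scipy, OpenCV 4.12 (cv2) and the standard library are available. Lean on these libraries where they do the work, as an engineer would, in place of code of your own. Each camera call takes 0.05 s, during which the arm holds its last target. There are 200 camera calls.

## Working session

There is one attempt and no reset: what is moved stays moved. The work goes in short steps, Python scripts to look and compute and a tool call to move; the robot and the scene stay as the last step left them, time stands still between calls to the robot, and variables do not carry over. Pictures are saved under pics/ and viewed, about 8 in all and at most 12, crops included, and the job is handed in when it is done.

Besides the shell and the picture viewer there is one more tool, called after ">>>" as name(argument=value, ...) on one line, values as JSON. arm_command: Moves the arm, as the interface text tells. Shift numbers are shares of 0.05 m and turn numbers shares of 180 degrees, none past 1 either way. Its arguments: {"type":"object","properties":{"moves":{"type":"array","items":{"type":"number","minimum":-1,"maximum":1}},"fingers":{"type":"number"},"newtons":{"type":"number"}},"required":["moves"]}

```bash
ls; mkdir -p pics
cat > h.py <<'E'
import numpy as np, cv2
from scipy.spatial.transform import Rotation as R
from workcell import readout, snapshot, sign_off, r
def take(n,f):
    o=readout.get_obs(); s=snapshot(n); cv2.imwrite('pics/'+f,s['image'][...,::-1])
    T=s.get('T_tool_cam')
    if T is not None:
        W=np.eye(4);W[:3,:3]=R.from_euler('xyz',o['eef_rot']).as_matrix();W[:3,3]=o['ee_pos']
        c2w=W@np.array(T)
    else: c2w=np.linalg.inv(np.array(s['extrinsics']))
    np.savez('pics/'+f[:-4]+'.npz',image=s['image'],depth=s['depth'],K=s['camera_matrix'],D=s['D'],c2w=c2w); return o
class V:
    def __init__(s,f):
        d=np.load('pics/'+f+'.npz'); s.__dict__.update({k:d[k] for k in d.files})
    def pts(s,uv):
        """pixels -> world points by depth"""
        uv=np.atleast_2d(uv).astype(float); n=s.rays(uv)
        z=s.depth[uv[:,1].astype(int),uv[:,0].astype(int)]
        return s.c2w[:3,3]+n*z[:,None]
    def rays(s,uv):
        uv=np.atleast_2d(uv).astype(float)
        p=cv2.undistortPoints(uv[:,None],s.K,np.array(s.D,float))[:,0]
        return np.c_[p[:,0],-p[:,1],-np.ones(len(p))]@s.c2w[:3,:3].T
    def plane(s,uv,z):
        n=s.rays(uv); o=s.c2w[:3,3]; return o+n*((z-o[2])/n[:,2])[:,None]
    def proj(s,P):
        w=np.linalg.inv(s.c2w); P=np.atleast_2d(P)@w[:3,:3].T+w[:3,3]
        q=P*[1,-1,-1]; return cv2.projectPoints(q[:,None].astype(float),np.zeros(3),np.zeros(3),s.K,np.array(s.D,float))[0][:,0]
E
python3 - <<'E'
from h import *
o=take('top','top.png');take('scene','scene.png')
print(o, r.finger_overhang)
a=cv2.imread('pics/top.png');b=cv2.imread('pics/scene.png')
for n in('top','scene'):
    v=V(n);print(n,v.c2w.round(2),v.K)
E
```

```text
pics
{'time': 0.0, 'qpos': array([-1.15663899,  0.33285755, -0.06471033,  1.4609808 ,  0.02160625,
        1.34987746, -0.08848832]), 'joint_velocities': array([ 0.00059118,  0.00101564, -0.00061371,  0.00057722, -0.00054116,
       -0.00086423,  0.00023901]), 'effort': array([-1.38629268e-03, -6.25450659e+01,  4.83483437e-02, -3.91611779e+01,
        1.61100720e-02,  9.87105654e-03,  6.70662326e-08]), 'ee_pos': array([264.22478565, 566.00226624, 247.50602894]), 'eef_rot': array([-1.52177267,  1.56936902, -1.95848538]), 'contact_force': array([ 0.62376576, -0.41635842, -0.36756126]), 'torque': array([0.02103974, 0.02473605, 0.05611258]), 'opening': 85.39820705641127} 17.0
top [[-3.00000e-02  9.90000e-01 -1.50000e-01  3.33980e+02]
 [-1.00000e+00 -3.00000e-02  1.00000e-02  1.76200e+01]
 [ 0.00000e+00  1.50000e-01  9.90000e-01  1.53367e+03]
 [ 0.00000e+00  0.00000e+00  0.00000e+00  1.00000e+00]] [[448.38803142   0.         247.57419233]
 [  0.         448.38803142 188.33652494]
 [  0.           0.           1.        ]]
scene [[-7.00000e-02 -8.10000e-01  5.80000e-01  1.23027e+03]
 [ 1.00000e+00 -6.00000e-02  3.00000e-02  3.77900e+01]
 [ 1.00000e-02  5.80000e-01  8.10000e-01  1.03706e+03]
 [ 0.00000e+00  0.00000e+00  0.00000e+00  1.00000e+00]] [[394.96317562   0.         252.40457897]
 [  0.         394.96317562 187.79869819]
 [  0.           0.           1.        ]]
```

View pics/top.png

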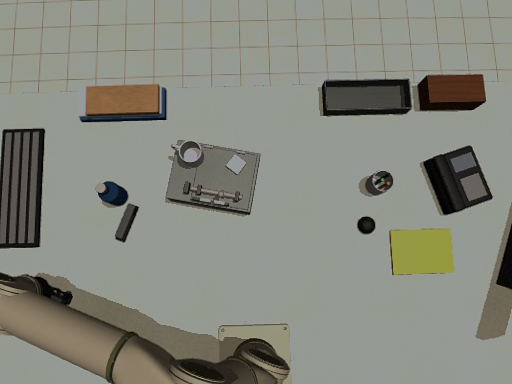

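View pics/scene.png

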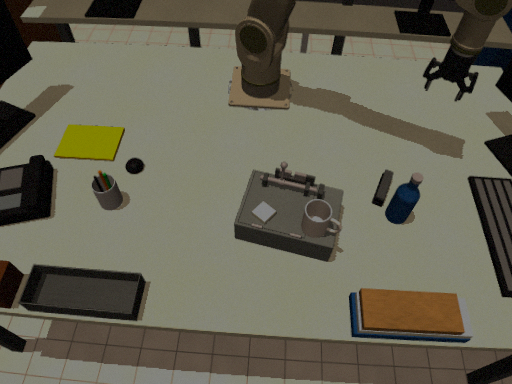

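Both views show the case at top pixels (166–260, 141–213), with the bolt along its front edge. The keeper is on the left (187,187) and the handle on the right. The scene view shows the knob at about (283,167). Next I measure the case pose.

Run:
```python
from h import *
v=V('top'); u,w=np.meshgrid(np.arange(155,272),np.arange(130,225)); uv=np.c_[u.ravel(),w.ravel()]
P=v.pts(uv); m=(P[:,2]>60); 
print(np.percentile(P[m,2],[5,25,50,75,95]))
m=(P[:,2]>75)&(P[:,2]<185)
Q=v.plane(uv[m],90)[:,:2]
mm=(abs(P[m][:,2]-90)<12); Q=P[m][mm][:,:2]
rc=cv2.minAreaRect(Q.astype(np.float32)); print(rc); c=np.array(rc[0])
B=cv2.boxPoints(rc);print(B.round(0))
# yaw: case +y (long side)
e=[B[(i+1)%4]-B[i] for i in range(4)]; L=max(e,key=np.linalg.norm); L=L*np.sign(L[1]); L/=np.linalg.norm(L)
yaw=np.arctan2(-L[0],L[1]); print('yaw',np.degrees(yaw))
Rz=np.array([[np.cos(yaw),-np.sin(yaw)],[np.sin(yaw),np.cos(yaw)]])
A=P[(P[:,2]>112)]; l=(A[:,:2]-c)@Rz
f=l[:,0]<-20
for a,b in sorted(zip(l[f].round(0).tolist(),A[f,2].round(0)),key=lambda t:t[0][1]): print(a,b,end=' ')
for n in('top','scene'):
    g=V(n); 
    for hd in(0,):
        k=np.array([-58,-50,180]);p=np.r_[Rz@k[:2]+c,k[2]];print(n,p,g.proj(p))
im=cv2.imread('pics/scene.png')[140:270,225:355];cv2.imwrite('pics/sc.png',cv2.resize(im,None,fx=5,fy=5,interpolation=2)[:600])
```

```text
[ 82.3467105   86.06702131  88.92864956  94.1248997  151.22137625]
((607.06005859375, 118.99452209472656), (280.7867431640625, 201.24368286132812), 78.4363784790039)
[[480.   2.]
 [677. -39.]
 [734. 236.]
 [537. 277.]]
yaw -11.56363
[-247.0, -154.0] 1534.0 [-247.0, -154.0] 1534.0 [-247.0, -154.0] 1534.0 [-247.0, -154.0] 1534.0 [-247.0, -154.0] 1534.0 [-247.0, -154.0] 1534.0 [-247.0, -154.0] 1534.0 [-247.0, -154.0] 1534.0 [-247.0, -154.0] 1534.0 [-247.0, -154.0] 1534.0 [-247.0, -154.0] 1534.0 [-247.0, -154.0] 1534.0 [-247.0, -154.0] 1534.0 [-247.0, -154.0] 1534.0 [-247.0, -154.0] 1534.0 [-247.0, -154.0] 1534.0 [-247.0, -154.0] 1534.0 [-247.0, -154.0] 1534.0 [-247.0, -154.0] 1534.0 [-247.0, -154.0] 1534.0 [-247.0, -154.0] 1534.0 [-247.0, -154.0] 1534.0 [-247.0, -154.0] 1534.0 [-247.0, -154.0] 1534.0 [-247.0, -154.0] 1534.0 [-247.0, -154.0] 1534.0 [-247.0, -154.0] 1534.0 [-247.0, -154.0] 1534.0 [-247.0, -154.0] 1534.0 [-247.0, -154.0] 1534.0 [-247.0, -154.0] 1534.0 [-247.0, -154.0] 1534.0 [-247.0, -154.0] 1534.0 [-247.0, -154.0] 1534.0 [-247.0, -154.0] 1534.0 [-247.0, -154.0] 1534.0 [-2
[... 8563 characters left out ...]
0] 124.0 [-48.0, 73.0] 120.0 [-59.0, 73.0] 126.0 [-62.0, 73.0] 123.0 [-45.0, 74.0] 117.0 [-55.0, 74.0] 121.0 [-69.0, 74.0] 124.0 [-75.0, 74.0] 121.0 [-52.0, 75.0] 123.0 [-66.0, 75.0] 125.0 [-71.0, 75.0] 118.0 [-43.0, 76.0] 124.0 [-46.0, 76.0] 122.0 [-49.0, 76.0] 119.0 [-62.0, 76.0] 122.0 [-76.0, 76.0] 125.0 [-53.0, 77.0] 125.0 [-59.0, 77.0] 122.0 [-69.0, 77.0] 125.0 [-73.0, 77.0] 124.0 [-47.0, 78.0] 126.0 [-50.0, 78.0] 126.0 [-55.0, 78.0] 118.0 [-66.0, 78.0] 124.0 [-59.0, 80.0] 120.0 [-62.0, 80.0] 118.0 [-73.0, 80.0] 125.0 [-56.0, 81.0] 120.0 top [540.21449721  81.63583934 180.        ] [[223.18571118 190.74249129]]
scene [540.21449721  81.63583934 180.        ] [[280.19768318 165.95771212]]
```

View pics/sc.png

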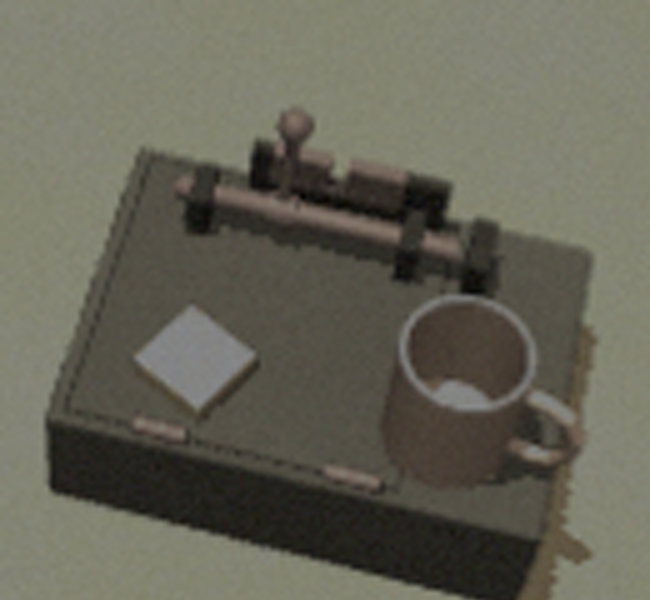

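The scene crop shows the knob at crop (295,125). The dark notch gap in the saddle is at crop (341,178), which is about (293,175.6) in the full picture. In the top depth the same gap lies at case y of about −17. Next I work out the approach.

```bash
cat >> h.py <<'E'
yaw=np.radians(-11.56); C0=np.array([607.06,118.99,0])
Rc=R.from_euler('z',yaw).as_matrix()
def c2w(p): return Rc@np.array(p,float)+C0
def w2c(p): return (np.atleast_2d(p)-C0)@Rc
def tool():
    o=readout.get_obs(); return o,R.from_euler('xyz',o['eef_rot']).as_matrix(),np.array(o['ee_pos'])
E
python3 - <<'E'
from h import *
v=V('scene')
print('notch scene',w2c(v.plane([[293.2,175.6]],128)),'knob',w2c(v.plane([[225+295/5,140+125/5]],179)))
o,M,p=tool(); print(M.round(3))
for s in(1,-1):
    Y=s*Rc[:,1]; X=np.array([0,0,-1.]); T=np.c_[X,Y,np.cross(X,Y)]
    rv=R.from_matrix(M.T@T).as_rotvec(); print(s,rv/np.pi,'deg',np.degrees(rv))
    d=c2w([-75,-25,330])-p; print('shift mm in final tool axes',(T.T@d).round(1),d.round(0))
E
```

```text
notch scene [[-75.16601813 -11.44730286 128.        ]] knob [[-65.07245865 -40.66385594 179.        ]]
[[-0.     0.423  0.906]
 [-0.001  0.906 -0.423]
 [-1.    -0.001  0.   ]]
1 [-7.48329480e-02 -2.65169872e-05  3.98326739e-04] deg [-1.34699306e+01 -4.77305769e-03  7.16988131e-02]
shift mm in final tool axes [ -82.4 -394.3  350.4] [ 264. -456.   82.]
-1 [9.25166873e-01 5.81548866e-04 3.87142572e-05] deg [1.66530037e+02 1.04678796e-01 6.96856629e-03]
shift mm in final tool axes [ -82.4  394.3 -350.4] [ 264. -456.   82.]
```

>>> arm_command(moves=[0,0,0,-0.0374,0,0,0,0,0,-0.0374,0,0,-0.137,-0.657,0.584,0,0,0,-0.137,-0.657,0.584,0,0,0,-0.137,-0.657,0.584,0,0,0,-0.137,-0.657,0.584,0,0,0,-0.137,-0.657,0.584,0,0,0,-0.137,-0.657,0.584,0,0,0,-0.137,-0.657,0.584,0,0,0,-0.137,-0.657,0.584,0,0,0,-0.137,-0.657,0.584,0,0,0,-0.137,-0.657,0.584,0,0,0], fingers=1, newtons=20)

```text
time: 1.3
ee_pos: [485.1, 184.2, 316.9]
eef_rot: [3.025, 1.571, 2.823]
contact_force: [0.5, 0.9, 0.5]
opening: 85.4
```

>>> arm_command(moves=[-0.137,-0.657,0.584,0,0,0,-0.137,-0.657,0.584,0,0,0,0,0,0,0,0,0,0,0,0,0,0,0,0,0,0,0,0,0])

```text
time: 1.8
ee_pos: [528.1, 111.0, 330.0]
eef_rot: [3.112, 1.57, 2.912]
contact_force: [-0.9, 0.1, 0.4]
opening: 85.3
```

Run:
```python
from h import *
o=take('wrist','w1.png'); print(o['ee_pos'],w2c(o['ee_pos']),o['contact_force'])
_,M,p=tool(); print((Rc.T@M).round(3))
v=V('w1'); print(v.c2w.round(2))
for k in ([-58,0,114],[-89,-17,130],[-65,-43,179]): print(k,v.proj(c2w(k)))
cv2.imwrite('pics/w1b.png',cv2.convertScaleAbs(cv2.imread('pics/w1.png'),alpha=1.8))
```

```text
[528.12485864 111.03584804 330.02543225] [[-75.74000846 -23.61093378 330.02543225]] [-0.88144304  0.08031916  0.42622147]
[[-0.001 -0.002  1.   ]
 [ 0.     1.     0.002]
 [-1.     0.    -0.001]]
[[ 2.0000e-01 -9.4000e-01 -2.8000e-01  4.5673e+02]
 [ 9.8000e-01  1.9000e-01  6.0000e-02  1.2522e+02]
 [-0.0000e+00 -2.9000e-01  9.6000e-01  4.5739e+02]
 [ 0.0000e+00  0.0000e+00  0.0000e+00  1.0000e+00]]
[-58, 0, 114] [[277.06802564 180.416233  ]]
[-89, -17, 130] [[261.30575324 153.74709504]]
[-65, -43, 179] [[231.8288658  191.83502057]]
```

View pics/w1b.png

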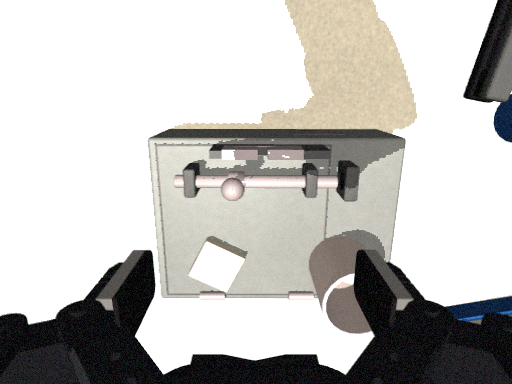

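The wrist view shows the knob at (232,189), the rod along row 181, and the pink saddle at row 154 with the notch gap near column 263. I'll refine that from the pixel profile.

Run:
```python
from h import *
v=V('w1'); im=v.image.astype(int); 
for c in range(232,308,2): print(c, im[150:159,c,0].tolist(), end=' | ')
print()
d=v.image.astype(float)
# red-ness profile along saddle, and knob disk by depth
P=lambda uv,z:w2c(v.plane(uv,z))
u,w=np.meshgrid(np.arange(215,250),np.arange(172,207));uv=np.c_[u.ravel(),w.ravel()]
q=v.pts(uv);m=q[:,2]>166; k=uv[m].mean(0);(cc,rad)=cv2.minEnclosingCircle(uv[m].astype(np.float32)); print('knob px',k,cc,rad,P([cc],180), w2c(q[m]).mean(0),q[m][:,2].max())
red=(d[...,0]-d[...,1])[152:157].mean(0); print(red[205:336].round(0).astype(int).tolist())
for c in (190,311.5,347.5): print(c,P([[c,163]],124))
```

```text
232 [162, 144, 164, 162, 163, 166, 163, 164, 166] | 234 [142, 98, 98, 99, 97, 98, 100, 142, 144] | 236 [95, 97, 98, 100, 98, 99, 95, 99, 100] | 238 [99, 98, 96, 97, 97, 99, 94, 95, 96] | 240 [97, 100, 98, 97, 98, 99, 97, 95, 96] | 242 [100, 100, 98, 99, 99, 95, 99, 99, 100] | 244 [98, 99, 100, 99, 96, 98, 98, 98, 102] | 246 [101, 99, 99, 97, 98, 100, 100, 98, 98] | 248 [98, 96, 101, 100, 99, 99, 100, 94, 97] | 250 [102, 97, 100, 98, 100, 101, 100, 99, 98] | 252 [98, 100, 101, 100, 98, 100, 99, 99, 99] | 254 [96, 99, 95, 98, 100, 101, 96, 99, 98] | 256 [100, 103, 99, 102, 96, 102, 99, 101, 101] | 258 [44, 41, 43, 42, 48, 88, 68, 69, 71] | 260 [48, 44, 49, 45, 51, 84, 73, 70, 71] | 262 [47, 46, 49, 48, 51, 85, 71, 72, 69] | 264 [45, 47, 47, 49, 46, 86, 129, 127, 122] | 266 [47, 40, 46, 42, 41, 91, 110, 116, 123] | 268 [101, 103, 130, 133, 93, 87, 89, 88, 89] | 270 [97, 102, 98, 101, 99, 101, 99, 99, 99] | 272 [101, 97, 100, 100, 101, 100, 102, 99, 98] | 274 [98, 102, 100, 101, 100, 101, 101, 98, 97] | 276 [101, 102, 99, 102, 98, 98, 99, 100, 98] | 278 [101, 98, 100, 101, 102, 105, 102,
[... 735 characters left out ...]
106201172) 15.633217811584473 [[-66.5947779  -43.14748777 180.        ]] [-70.6035628  -41.70031525 189.09311791] 457.38892776198884
[1, 2, 1, 0, 1, 1, 1, 0, 1, 1, 1, 1, 0, 2, 2, 1, -2, -4, -6, -6, -6, -6, -6, -6, -6, -6, -7, -5, -1, 8, 9, 9, 8, 8, 9, 9, 9, 9, 10, 10, 9, 10, 8, 9, 9, 9, 9, 9, 10, 7, 9, 9, 8, 2, 1, 2, 2, 3, 1, 2, 1, 2, 4, 6, 6, 10, 8, 9, 9, 9, 10, 9, 9, 10, 10, 8, 10, 8, 8, 8, 9, 8, 9, 8, 11, 11, 9, 9, 9, 9, 9, 9, 8, 8, 9, 10, 9, 10, 8, 2, 2, 1, 1, -1, 0, 1, 0, -1, 1, 1, 1, 1, 1, 1, 1, 1, 1, 2, 0, 0, 3, 1, 1, 1, 1, 0, 0, 0, 0, -1, 1]
190 [[-78.47295876 -87.93688398 124.        ]]
311.5 [[-78.63519529  33.26985938 124.        ]]
347.5 [[-78.65995348  69.11443296 124.        ]]
```

Run:
```python
from h import *
v=V('w1')
for c in (257.5,268,262.8,222.5,303.5): print(c,w2c(v.plane([[c,154]],130)).round(1))
o,M,p=tool()
print('to above knob (tcp z 245) tool mm',(M.T@(c2w([-67,-43,245])-p)).round(1))
```

```text
257.5 [[-88.7 -20.7 130. ]]
268 [[-88.8 -10.5 130. ]]
262.8 [[-88.8 -15.5 130. ]]
222.5 [[-88.7 -54.7 130. ]]
303.5 [[-88.8  24.  130. ]]
to above knob (tcp z 245) tool mm [ 85.1 -19.6   8.9]
```

>>> arm_command(moves=[0.5,-0.196,0.09,0,0,0,0.5,-0.196,0.09,0,0,0,0.5,0,0,0,0,0,0.5,0,0,0,0,0,0.5,0,0,0,0,0,0.3,0,0,0,0,0,0.26,0,0,0,0,0,0,0,0,0,0,0,0,0,0,0,0,0])

```text
time: 2.75
ee_pos: [533.6, 89.4, 178.0]
eef_rot: [0.803, 1.57, 0.602]
contact_force: [-0.2, -0.0, 0.7]
opening: 85.5
```

>>> arm_command(moves=[0,0,0,0,0,0,0,0,0,0,0,0,0,0,0,0,0,0,0,0,0,0,0,0,0,0,0,0,0,0,0,0,0,0,0,0,0,0,0,0,0,0,0,0,0,0,0,0], fingers=0, newtons=20)

```text
time: 3.55
ee_pos: [533.7, 89.2, 177.8]
eef_rot: [0.977, 1.57, 0.775]
contact_force: [0.2, 1.6, 4.9]
opening: 18.3
```

Run:
```python
from h import *
o=take('wrist','w2.png'); print(o['ee_pos'],w2c(o['ee_pos']),o['contact_force'],o['opening'])
```

```text
[533.7492437   89.20884073 177.83967211] [[-65.85571056 -43.86809574 177.83967211]] [0.17939504 1.5854665  4.88751116] 18.2690470769357
```

View pics/w2.png

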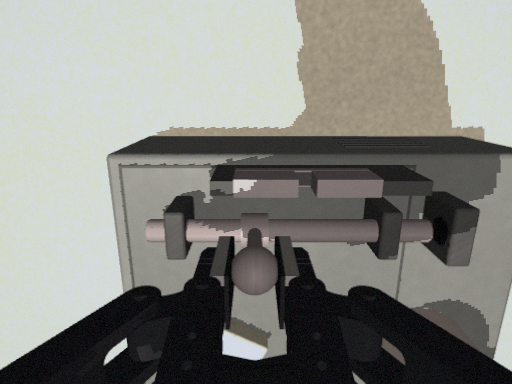

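The wrist view shows the ball held between the pads at (255,270), and the notch gap at columns 299–312, rows 172–195. I'll get the offset from here.

Run:
```python
from h import *
v=V('w2'); im=v.image.astype(int)
for rr in (174,178,186,191): print(rr,im[rr,228:386,0].tolist()[62:92])
P=lambda c,rr,z:w2c(v.plane([[c,rr]],z))[0].round(1)
for c in(299,312,233,381): print(c,P(c,172,130))
for c in (178,380): print('staple',P(c,199,124))
print('knob',P(255,270,179),'bar/collar', P(255.5,222,114))
```

```text
174 [60, 62, 66, 63, 60, 64, 62, 65, 61, 62, 64, 61, 59, 62, 63, 64, 63, 62, 60, 61, 59, 58, 50, 52, 60, 62, 59, 65, 61, 61]
178 [64, 63, 63, 62, 63, 63, 61, 61, 64, 61, 61, 66, 62, 58, 61, 59, 60, 64, 63, 65, 65, 58, 48, 50, 49, 47, 53, 54, 63, 58]
186 [130, 127, 129, 130, 130, 131, 129, 130, 125, 130, 128, 127, 130, 130, 129, 130, 131, 127, 127, 126, 108, 48, 48, 47, 48, 48, 56, 93, 126, 127]
191 [128, 131, 128, 131, 131, 129, 128, 126, 111, 94, 96, 93, 93, 92, 95, 92, 92, 94, 93, 92, 91, 90, 84, 65, 48, 49, 66, 101, 130, 125]
299 [-97.  -20.5 130. ]
312 [-97.  -13.6 130. ]
233 [-97.  -55.3 130. ]
381 [-96.9  22.7 130. ]
staple [-80.  -86.7 124. ]
staple [-80.   26.1 124. ]
knob [-66.9 -43.8 179. ] bar/collar [-62.2 -43.3 114. ]
```

>>> arm_command(moves=[0,0.08,0,0,0,0,0,0.08,0,0,0,0,0,0.08,0,0,0,0,0,0.08,0,0,0,0,0,0.08,0,0,0,0,0,0.08,0,0,0,0,0,0.08,0,0,0,0,0,0,0,0,0,0,0,0,0,0,0,0,0,0,0,0,0,0])

```text
time: 4.6
ee_pos: [539.3, 115.7, 177.8]
eef_rot: [-0.79, 1.57, -0.993]
contact_force: [-1.4, -1.0, 5.9]
opening: 18.4
```

Run:
```python
from h import *
o,M,p=tool(); print(w2c(p),Rc.T@o['contact_force'],o['opening'],(Rc.T@M).round(3))
g=lambda h:np.array([-58-66*np.sin(h),-16,114+66*np.cos(h)])
pr=None
for h in np.arange(0.13,1.6,0.06):
    print(round(h,2),g(h).round(1), end=' ')
    if pr is not None: d=g(h)-g(pr); print('dx(tool)',-d[2]/50,'dz(tool)',d[0]/50)
    pr=h
```

```text
[[-65.6821907  -16.77666262 177.83599481]] [-1.17986201 -1.29430901  5.92792809] 18.412586352892035 [[ 0.     0.001  1.   ]
 [-0.     1.    -0.001]
 [-1.    -0.     0.   ]]
0.13 [-66.6 -16.  179.4] 0.19 [-70.5 -16.  178.8] dx(tool) 0.012616109348723512 dz(tool) -0.07817667311098347
0.25 [-74.3 -16.  177.9] dx(tool) 0.01728119369674573 dz(tool) -0.07727948484698942
0.31 [-78.1 -16.  176.9] dx(tool) 0.02188408440890953 dz(tool) -0.07610417388937521
0.37 [-81.9 -16.  175.5] dx(tool) 0.02640821604917619 dz(tool) -0.07465497008840458
0.43 [-85.5 -16.  174. ] dx(tool) 0.03083730662911762 dz(tool) -0.07293708901280808
0.49 [-89.1 -16.  172.2] dx(tool) 0.03515541620548788 dz(tool) -0.07095671317937047
0.55 [-92.5 -16.  170.3] dx(tool) 0.03934700424681296 dz(tool) -0.06872096980254185
0.61 [-95.8 -16.  168.1] dx(tool) 0.043396985562513916 dz(tool) -0.06623790514416499
0.67 [-99.  -16.  165.7] dx(tool) 0.04729078459331219 dz(tool) -0.06351645555562356
0.73 [-102.   -16.   163.2] dx(tool) 0.051014387867492135 dz(tool) -0.06056641531662251
0.79 [-104.9  -16.   160.5] dx(tool) 0.05455439443427679
[... 467 characters left out ...]
15 [-118.2  -16.   141. ] dx(tool) 0.07127726230831001 dz(tool) -0.034500874070564576
1.21 [-119.8  -16.   137.3] dx(tool) 0.07321781235757158 dz(tool) -0.03016472090658169
1.27 [-121.   -16.   133.6] dx(tool) 0.07489485734809534 dz(tool) -0.025720007321324373
1.33 [-122.1  -16.   129.7] dx(tool) 0.07630236172890591 dz(tool) -0.02118272948398527
1.39 [-122.9  -16.   125.9] dx(tool) 0.07743526000415557 dz(tool) -0.016569216695106092
1.45 [-123.5  -16.   122. ] dx(tool) 0.07828947496343489 dz(tool) -0.011896072618731636
1.51 [-123.9  -16.   118. ] dx(tool) 0.07886193235533455 dz(tool) -0.007180115527146995
1.57 [-124.   -16.   114.1] dx(tool) 0.07915057195142168 dz(tool) -0.0024383177732579496
```

>>> arm_command(moves=[0.013,0,-0.078,0,0,0,0.017,0,-0.077,0,0,0,0.022,0,-0.076,0,0,0,0.026,0,-0.075,0,0,0,0.031,0,-0.073,0,0,0,0.035,0,-0.071,0,0,0,0.039,0,-0.069,0,0,0,0.043,0,-0.066,0,0,0,0.047,0,-0.064,0,0,0,0.051,0,-0.061,0,0,0,0,0,0,0,0,0,0,0,0,0,0,0])

```text
time: 5.8
ee_pos: [504.1, 123.4, 161.1]
eef_rot: [-2.677, 1.57, -2.878]
contact_force: [-0.9, -4.7, 0.4]
opening: 18.1
```

```bash
cat > s.py <<'E'
from h import *
o,M,p=tool(); print(o['time'],w2c(p).round(2),(Rc.T@o['contact_force']).round(2),o['torque'].round(2),round(o['opening'],2))
E
python3 s.py
python3 - <<'E'
from h import *
take('wrist','w3.png')
E
```

```text
5.8 [[-101.73  -16.33  161.1 ]] [ 0.05 -4.77  0.43] [-0.8   0.08  0.02] 18.1
```

View pics/w3.png

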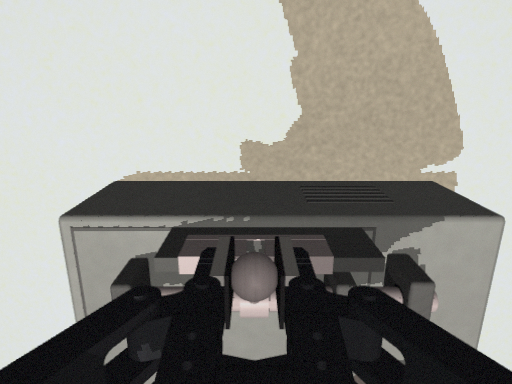

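The handle followed. The ball at (255,275) is in line with the notch gap (about column 257) and the saddle's middle (columns 180–332). I'll lower it gently from here.

>>> arm_command(moves=[0.054,0,-0.057,0,0,0,0.058,0,-0.054,0,0,0,0,0,0,0,0,0,0,0,0,0,0,0])

```text
time: 6.25
ee_pos: [498.8, 124.7, 155.5]
eef_rot: [3.006, 1.57, 2.804]
contact_force: [-0.0, -2.8, -1.0]
opening: 18.1
```

>>> arm_command(moves=[0.015,0,-0.013,0,0,0,0.015,0,-0.013,0,0,0,0,0,0,0,0,0])

```text
time: 6.55
ee_pos: [497.6, 124.9, 154.2]
eef_rot: [1.463, 1.571, 1.262]
contact_force: [-0.7, -3.8, -0.1]
opening: 18.2
```

>>> arm_command(moves=[0.016,0,-0.0125,0,0,0,0.016,0,-0.0125,0,0,0,0,0,0,0,0,0])

```text
time: 6.85
ee_pos: [496.3, 125.2, 152.5]
eef_rot: [2.737, 1.571, 2.535]
contact_force: [-1.2, -2.9, 0.4]
opening: 18.4
```

```bash
python3 s.py
```

```text
6.85 [[-109.75  -16.13  152.49]] [-0.64 -3.06  0.43] [-0.66  0.09 -0.04] 18.42
```

>>> arm_command(moves=[0.016,0,-0.012,0,0,0,0.016,0,-0.012,0,0,0,0,0,0,0,0,0])

```text
time: 7.15
ee_pos: [495.1, 125.4, 150.9]
eef_rot: [2.932, 1.571, 2.731]
contact_force: [-1.9, -2.8, 1.0]
opening: 18.2
```

>>> arm_command(moves=[0.016,0,-0.012,0,0,0,0.016,0,-0.012,0,0,0,0,0,0,0,0,0])

```text
time: 7.45
ee_pos: [494.0, 125.6, 149.2]
eef_rot: [2.721, 1.571, 2.52]
contact_force: [-0.5, -2.7, 0.1]
opening: 18.3
```

>>> arm_command(moves=[0.017,0,-0.011,0,0,0,0.017,0,-0.011,0,0,0,0,0,0,0,0,0])

```text
time: 7.75
ee_pos: [492.9, 125.8, 147.5]
eef_rot: [3.06, 1.571, 2.858]
contact_force: [-0.0, -2.2, 0.5]
opening: 18.2
```

```bash
python3 s.py
```

```text
7.75 [[-113.23  -16.17  147.53]] [ 0.43 -2.14  0.45] [-0.5   0.06 -0.02] 18.22
```

>>> arm_command(moves=[0.017,0,-0.011,0,0,0,0.017,0,-0.01,0,0,0,0.017,0,-0.01,0,0,0,0.017,0,-0.01,0,0,0,0,0,0,0,0,0])

```text
time: 8.25
ee_pos: [490.9, 126.2, 144.1]
eef_rot: [2.842, 1.571, 2.64]
contact_force: [-0.8, -2.1, -0.6]
opening: 18.2
```

>>> arm_command(moves=[0.018,0,-0.009,0,0,0,0.018,0,-0.009,0,0,0,0.018,0,-0.009,0,0,0,0.018,0,-0.008,0,0,0,0,0,0,0,0,0])

```text
time: 8.75
ee_pos: [489.1, 126.6, 140.5]
eef_rot: [-3.073, 1.57, 3.008]
contact_force: [-1.2, -2.2, 0.9]
opening: 18.3
```

```bash
python3 s.py;python3 - <<'E'
from h import *
take('wrist','w4.png')
im=cv2.imread('pics/w4.png')[190:350,150:360];cv2.imwrite('pics/w4c.png',cv2.resize(im,None,fx=3,fy=3))
E
```

```text
8.75 [[-117.09  -16.18  140.5 ]] [-0.77 -2.36  0.93] [-0.39  0.29  0.01] 18.26
```

View pics/w4c.png

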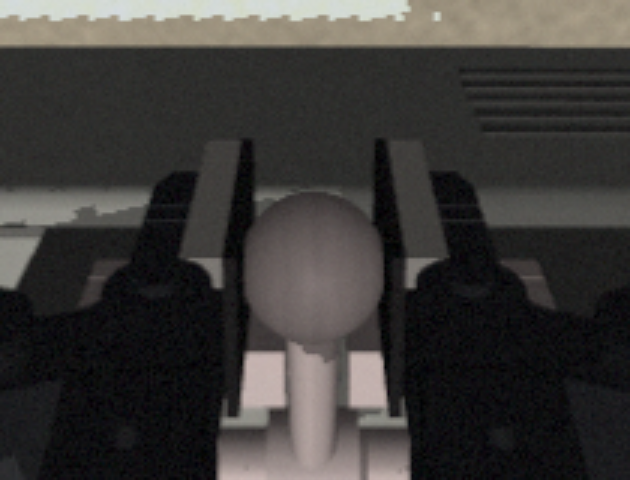

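The handle sits between the notch cheeks (crop column 315, cheeks on both sides). I'll continue down.

>>> arm_command(moves=[0.036,0,-0.0165,0,0,0,0.036,0,-0.0155,0,0,0,0.037,0,-0.0145,0,0,0,0.037,0,-0.0135,0,0,0,0.037,0,-0.012,0,0,0,0.038,0,-0.011,0,0,0,0,0,0,0,0,0])

```text
time: 9.5
ee_pos: [485.1, 127.4, 129.3]
eef_rot: [-2.953, 1.571, 3.129]
contact_force: [-0.7, -1.6, -0.4]
opening: 18.2
```

>>> arm_command(moves=[0.038,0,-0.01,0,0,0,0.039,0,-0.009,0,0,0,0.039,0,-0.008,0,0,0,0.039,0,-0.006,0,0,0,0.039,0,-0.005,0,0,0,0,0,0,0,0,0,0,0,0,0,0,0])

```text
time: 10.2
ee_pos: [483.3, 127.8, 119.8]
eef_rot: [-3.035, 1.571, 3.047]
contact_force: [-0.9, -1.2, -0.2]
opening: 18.2
```

```bash
python3 s.py
```

```text
10.2 [[-123.02  -16.18  119.83]] [-0.62 -1.34 -0.17] [-0.37  0.11  0.01] 18.17
```

>>> arm_command(moves=[0.02,0,-0.001,0,0,0,0.02,0,-0.001,0,0,0,0.02,0,-0.001,0,0,0,0.02,0,-0.001,0,0,0,0,0,0,0,0,0])

```text
time: 10.7
ee_pos: [483.0, 127.8, 115.7]
eef_rot: [-2.951, 1.57, 3.13]
contact_force: [-2.5, -0.5, 0.2]
opening: 18.3
```

>>> arm_command(moves=[0.02,0,0,0,0,0,0.01,0,0,0,0,0,0,0,0,0,0,0])

```text
time: 11.0
ee_pos: [483.0, 127.8, 114.3]
eef_rot: [-3.078, 1.571, 3.003]
contact_force: [-2.3, -1.0, -0.0]
opening: 18.7
```

```bash
python3 s.py
```

```text
11.0 [[-123.27  -16.19  114.32]] [-2.03 -1.44 -0.04] [-0.29  0.56  0.  ] 18.71
```

>>> arm_command(moves=[0.01,0,0,0,0,0,0.01,0,0,0,0,0,0,0,0,0,0,0])

```text
time: 11.3
ee_pos: [483.1, 127.8, 113.4]
eef_rot: [2.934, 1.571, 2.733]
contact_force: [-2.9, -1.2, 0.6]
opening: 18.5
```

>>> arm_command(moves=[0.01,0,0,0,0,0,0.01,0,0,0,0,0,0,0,0,0,0,0])

```text
time: 11.6
ee_pos: [483.1, 127.8, 112.3]
eef_rot: [-3.121, 1.571, 2.96]
contact_force: [-3.3, -0.4, 0.8]
opening: 18.2
```

```bash
python3 s.py
```

```text
11.6 [[-123.17  -16.23  112.34]] [-3.17 -1.09  0.76] [-0.25  0.6   0.02] 18.24
```

>>> arm_command(moves=[0.01,0,0,0,0,0,0,0,0,0,0,0])

```text
time: 11.8
ee_pos: [483.2, 127.8, 111.9]
eef_rot: [0.732, 1.571, 0.53]
contact_force: [-3.1, -0.5, 1.2]
opening: 18.3
```

>>> arm_command(moves=[0.01,0,0,0,0,0,0,0,0,0,0,0])

```text
time: 12.0
ee_pos: [483.2, 127.8, 111.4]
eef_rot: [1.262, 1.571, 1.06]
contact_force: [-2.9, -1.0, 0.3]
opening: 18.4
```

```bash
python3 s.py;python3 - <<'E'
from h import *
take('scene','s5.png')
im=cv2.imread('pics/s5.png')[130:220,240:350];cv2.imwrite('pics/s5c.png',cv2.resize(im,None,fx=6,fy=6))
E
```

```text
12.0 [[-123.12  -16.19  111.41]] [-2.67 -1.52  0.29] [-0.28  0.58  0.04] 18.44
```

>>> arm_command(moves=[0.01,0,0,0,0,0,0,0,0,0,0,0])

```text
time: 12.25
ee_pos: [483.2, 127.8, 110.9]
eef_rot: [0.855, 1.571, 0.653]
contact_force: [-2.6, -0.7, 0.8]
opening: 18.4
```

>>> arm_command(moves=[0.01,0,0,0,0,0,0,0,0,0,0,0])

```text
time: 12.45
ee_pos: [483.3, 127.8, 110.4]
eef_rot: [0.644, 1.571, 0.442]
contact_force: [-2.8, -1.5, 0.2]
opening: 18.1
```

>>> arm_command(moves=[0.01,0,0,0,0,0,0,0,0,0,0,0])

```text
time: 12.65
ee_pos: [483.3, 127.8, 110.0]
eef_rot: [0.659, 1.571, 0.457]
contact_force: [-2.0, -1.5, 0.6]
opening: 18.3
```

```bash
python3 s.py;python3 - <<'E'
from h import *
take('wrist','w5.png')
for n in('w2','w4','w5'):
    v=V(n); u,w=np.meshgrid(np.arange(245,266),np.arange(255,295)); uv=np.c_[u.ravel(),w.ravel()]
    q=v.pts(uv); print(n,'ball top z',np.percentile(q[:,2],[50,90,97]).round(1))
im=cv2.imread('pics/w5.png')[170:350,150:360];cv2.imwrite('pics/w5c.png',cv2.resize(im,None,fx=3,fy=3))
E
```

```text
12.65 [[-123.04  -16.16  109.95]] [-1.64 -1.83  0.64] [-0.31  0.39 -0.01] 18.31
w2 ball top z [189.3 190.7 191.1]
w4 ball top z [152.9 155.3 155.8]
w5 ball top z [123.8 126.  126.6]
```

View pics/w5c.png

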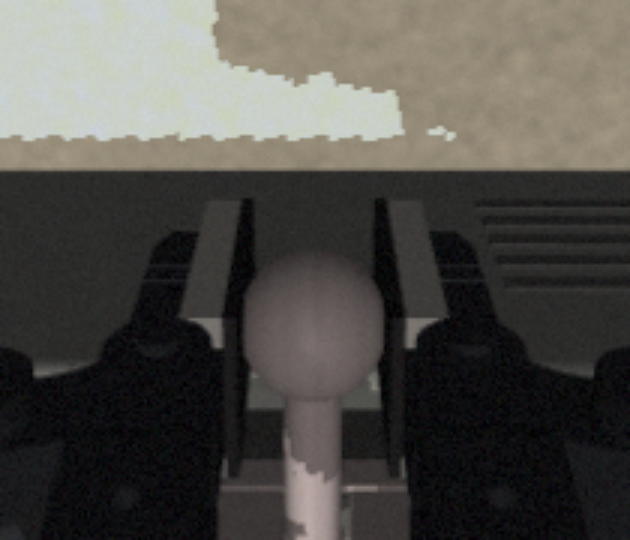

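The ball top reads about 126, less the 1.7 bias seen in the first grip picture. That puts its centre at about 115 mm and the handle at about 1.56 rad, close to the notch floor. I'll let go and back off upward.

>>> arm_command(moves=[0,0,0,0,0,0,0,0,0,0,0,0,0,0,0,0,0,0,0,0,0,0,0,0,0,0,0,0,0,0,0,0,0,0,0,0], fingers=0.6)

```text
time: 13.3
ee_pos: [483.2, 127.8, 110.0]
eef_rot: [1.182, 1.571, 0.98]
contact_force: [0.1, 1.0, -0.1]
opening: 51.0
```

>>> arm_command(moves=[-0.3,0,0,0,0,0,-0.6,0,0,0,0,0,-0.6,0,0,0,0,0,-0.6,0,0,0,0,0,-0.6,0,0,0,0,0,-0.3,0,0,0,0,0,0,0,0,0,0,0,0,0,0,0,0,0])

```text
time: 14.1
ee_pos: [483.0, 127.8, 259.4]
eef_rot: [-3.033, 1.571, 3.048]
contact_force: [-0.4, -0.2, -1.5]
opening: 51.3
```

```bash
python3 s.py;python3 - <<'E'
from h import *
take('wrist','w6.png')
v=V('w6'); k=v.proj(c2w([-124,-16,114]))[0]; print(k)
u,w=np.meshgrid(np.arange(int(k[0])-25,int(k[0])+26),np.arange(int(k[1])-25,int(k[1])+26)); uv=np.c_[u.ravel(),w.ravel()]
q=v.pts(uv); l=w2c(q); m=(l[:,0]<-108)&(l[:,2]>104)&(l[:,2]<150); print(m.sum(),l[m].mean(0),np.percentile(l[m][:,2],[50,90,97]))
cv2.imwrite('pics/w6b.png',cv2.convertScaleAbs(cv2.imread('pics/w6.png'),alpha=1.5))
E
```

```text
14.1 [[-123.27  -16.26  259.38]] [-0.33 -0.27 -1.53] [-0.05 -0.02 -0.  ] 51.26
[254.86971897 180.43297498]
537 [-123.39312514  -16.37980799  122.15478629] [122.52521118 125.62141889 126.22143378]
```

View pics/w6b.png

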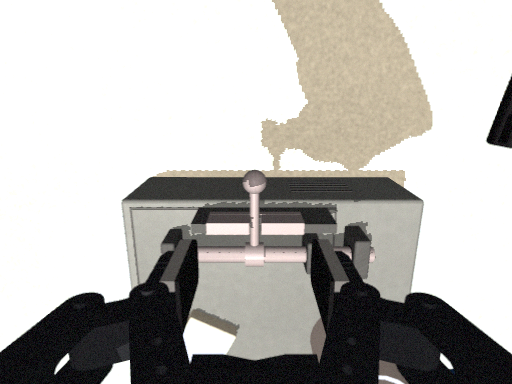

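The wrist view shows the handle lying across the saddle through the notch. The ball is at (255,182), the rod end has passed the keeper at (372,255), and the gripper is clear. The ball top reads about 126 mm, where the 1.45 rad limit would read about 132. Handing in.

```bash
python3 -c "
from h import *
print(sign_off())"
```

```text
the job is handed in; nothing more can be done
None
```

The hatch looks locked and I handed the job in at about 14 s of the 72 s allowed; `sign_off()` gave no verdict. I pinched the ball at 20 N and slid the bolt to about 34 mm of travel with the handle up. Then I lowered the handle in small steps into the notch I had seen at case y of about −16 mm, let go and backed off 150 mm upward.

**Last checks:**
- **Handle:** in the last wrist picture it lies through the notch, with the ball centred at about 115 mm. That is roughly 1.55 rad, against the 1.45 needed.
- **Bolt:** the rod end is past the keeper.
- **Forces:** about 5 N or less across the handle while it was being lowered, so nowhere near the plate's limit. The highest reading was 6 N vertically, while gripping upright and sliding the bolt.
- **After release:** the force reading was within noise, so the gripper is touching nothing.
- **Other things:** the path stayed clear of them by my estimate. I did not compare before and after pictures.

**What disagreed:**
- The force never rose clearly when the handle should have met the notch floor. The ball crept up about 3 mm between the pads instead, so "home" rests on the depth readings, which are good to about 2 mm.
- My early reading of the notch from the scene camera (y −11) differed from the closer wrist views (−15.5 to −17), and I used the wrist views.

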